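# Sanitise the ointment spatula and stack the mixing cups

### The arm

A 6-joint arm with a two-finger parallel gripper is mounted at the origin on the work surface. World frame = base frame: x ahead of the robot, y to its left, z up, the work surface at z = 0. Lengths are in mm, angles in rad, forces in N, time in s.
With the tool pointing down it reaches from about 325 to 775 mm from the base axis. Payload 5.5 kg.
Tool frame: the origin (TCP) lies midway between the tips of the shut fingers; the grasp point (between the pads) lies 19 mm behind it; z points along the fingers, y is the line along which they close (so a half turn about z gives the same grasp; the last joint's range is limited). The gripper opens to 85 mm and grips with 20 to 120 N. Pads are 22 mm wide; open, the fingers measure 114 mm over their backs; the gripper's body (76 mm by 85 mm) begins 54 mm behind the grasp point. The pads swing forward as they close: fully open they stand 13 mm farther back than shut.
Start: joints at [1.102, 0.091, 1.231, -0, 1.82, -0.057], TCP at [240.162, 549.854, 231.275] pointing down, gripper open.
Joint ranges: [-2.87, 2.87], [-0.86, 2.18], [0.17, 2.46], [-1.51, 4.65], [0.06, 2.69], [-2.65, 2.65]. Speed limits (rad/s): [2.57, 2.57, 3.01, 3.14, 3.14, 3.14].

### API

Orientations are given as [roll, pitch, yaw] about the fixed x, y, z axes, in that order (R = Rz(yaw) Ry(pitch) Rx(roll)).
In Python, from rig import ctrl, eoat, ik, viewer, ticket, monitor gives the robot as it stands. Calls block until the motion is done:
- ctrl.move_pose(position, orientation): joint-space move of the TCP to a pose.
- ctrl.move_l(position, rotation=None, feed=150): straight line of the TCP; rotation=None keeps the orientation; feed is the mean speed in mm/s.
- ctrl.set_joints(angles): joint-space move.
- eoat.command_gripper(opening, effort=None): finger opening in mm; effort is the grip in N (None keeps the last); returns when the fingers have stopped.
- ctrl.sleep(seconds).
- ik(position, orientation): joint angles nearest the present ones, or None.
- viewer.camera(name): name is "scene" or "top"; returns a dict with "frame" (400x640x3 uint8, blue, green, red), "z_map" (400x640 float32, mm along the optical axis (not along the pixel's ray), 0 where there is no reading), "vertical_fov" (degrees; the focal length in pixels is half the picture's height over the tangent of half this angle, whatever the lens; pixels are square), "cx", "cy" (the principal point, pixels), "position" and "attitude" of the camera in the world. Camera axes: x right, y up, looking along -z (the intrinsics and any distortion apply to the point x, -y, -z); pixel columns grow to the right and rows downward; lengths in mm; the calibration is good to about 2 mm. A picture is of the moment at which its call begins.
A pose or a line that the arm cannot do raises ctrl.PlanningError and nothing moves.
- ticket.hand_in(): hands the job in; it is judged then, once.
Readings, each from a call of its own:
- monitor.get_time(): time.
- monitor.get_joints(): joint angles.
- monitor.get_qvel(): joint speeds.
- monitor.get_joint_torque(): joint torques, N m.
- monitor.get_eef_pos(): TCP position.
- monitor.get_ee_rot(): TCP orientation.
- monitor.get_force(): force on the tool from outside, world axes, zero at the start.
- monitor.get_moment(): the same for the moment, N m.
- monitor.get_opening(): finger opening in mm.
- monitor.get_finger_force(): force on a finger pad.
Only numpy, scipy, OpenCV 4.12 (cv2) and the standard library are available. Lean on these libraries where they do the work, as an engineer would, in place of code of your own. Each camera call takes 0.05 s, during which the arm holds its last target. There are 200 camera calls.

### The job

Get the ointment-mixing place ready for the next prescription: take the spatula from its fork stand, lower its blade fully into the open well of the sanitiser, hold it there for a second without bumping the well, and hang it back on the fork by its collar. Also lower the white mixing cup into the lavender one, where that stands, so that the two are nested upright and fully down. Drop nothing, and leave the bottle, jar and carton alone.

Things in the scene. Friction and masses are not known exactly. Their poses are not given: they have to be found in the camera images.
- spatula: Ointment spatula, 185 mm long, about 90 g, hanging upright on the fork stand. Origin: centre of the underside of its blue collar, z up along the handle. Collar: disc 36 mm across, z 0 to 6 mm. Handle: blue round bar 20 mm across, z 6 to 80 mm; grip it from above. Below: steel stem 9 mm across to z -45 mm, then a flat blade 30 mm wide (y), 3 mm thick, to z -105 mm.
- spatula_tip (a point): Centre of the blade's lower end, 105 mm below the spatula's origin.
- stand: Fixed fork stand, origin at its underside's centre, front -x. Lavender base 110 x 100 x 10 mm; white post at x 30 to 42 mm; two steel prongs from it to x -55 mm, top at z 135 mm, each 10 mm thick and wide, gap between them 18 mm, open to the front. The prongs end in lips 5 mm high: lift the collar 10 to 20 mm and pull out along -x; hang back in reverse.
- stand_hang (a point): Point between the prongs, level with their top, 28 mm before the stand's origin (-x), where the centre of the collar's underside hangs.
- sanitiser: Fixed white box 110 x 110 x 90 mm with a lavender foot and a dark display on its front (-x); origin at the centre of its underside. In the middle of its top is an open round well 65 mm across and 78 mm deep.
- sanitiser_well (a point): Centre of the well's mouth, level with the box's top (90 mm above the table).
- cup_white: White mixing cup, loose, about 120 g, 84 mm high, 40 mm across at the foot, widening to 66 mm at 72 mm up, straight from there to the rim. Wall 3 mm; inner floor 34 mm above the underside. Origin: centre of the underside, z up. Nested in its like it stands 34 mm higher than that one; grip it only by its top 25 mm, to keep the fingers off the lower rim.
- cup_lavender: Lavender mixing cup, loose, same shape as the white one, origin at the centre of the underside, z up.
- amber_bottle: Bystander: amber bottle 52 mm across, 110 mm high; origin at the centre of its underside.
- tablet_jar: Bystander: white jar with orange lid, 56 mm across, 90 mm high; origin at the centre of its underside.
- carton: Bystander: green carton 40 x 60 x 85 mm; origin at the centre of its underside.
Mind the look-alikes: they are no part of the job. What is meant by the spatula is not brown, and is the larger of those in its own colour.

How it is judged:
By the outcome, as a careful person would: the job done as asked, in the order asked, and still so for the second after the job is handed in, with the robot touching nothing.
It also fails if it takes over 70 s, if anything falls off the work surface, if the arm or the gripper's body presses on something with over 40 N, if the wrist force passes 120 N, or if a joint passes its speed limit or range.

## Working session

There is one attempt and no reset: what is moved stays moved. The work goes in short steps, each a Python script; the robot and the scene stay as the last script left them, time stands still between calls to the robot, and variables do not carry over. Pictures are saved under pics/ and viewed, at most 10 in all, crops included, and the job is handed in when it is done.

```bash
ls; mkdir -p pics; cat > h.py <<'E'
import numpy as np, cv2
from rig import ctrl, eoat, ik, viewer, ticket, monitor
from scipy.spatial.transform import Rotation as R
def shot(n):
    c=viewer.camera(n); np.save(f'pics/{n}.npy',c,allow_pickle=True); return c
def load(n): return np.load(f'pics/{n}.npy',allow_pickle=True).item()
def Rc(c):
    a=np.array(c['attitude'],float)
    return a if a.shape==(3,3) else R.from_euler('xyz',a).as_matrix()
def f(c): return 200/np.tan(np.radians(c['vertical_fov'])/2)
E
python3 - <<'E'
from h import *
for n in ('scene','top'):
    c=shot(n); cv2.imwrite(f'pics/{n}0.png',c['frame'])
    print({k:v for k,v in c.items() if k not in('frame','z_map')}, (c['z_map']>0).mean())
E
```

```text
pics
{'vertical_fov': 52.92069463634797, 'cx': 323.05144182154515, 'cy': 195.16788441441392, 'position': array([1032.21782384,  429.17417434,  875.26032797]), 'attitude': array([ 0.67876993, -0.01150075,  2.31199435])} 0.99588671875
{'vertical_fov': 49.06796564193412, 'cx': 313.25935138974836, 'cy': 203.33202420170426, 'position': array([ 510.97137951,  -16.3223796 , 1015.33709319]), 'attitude': array([ 8.16038562e-02, -1.53873613e-04, -1.55451603e+00])} 0.9959375
```

View pics/scene0.png

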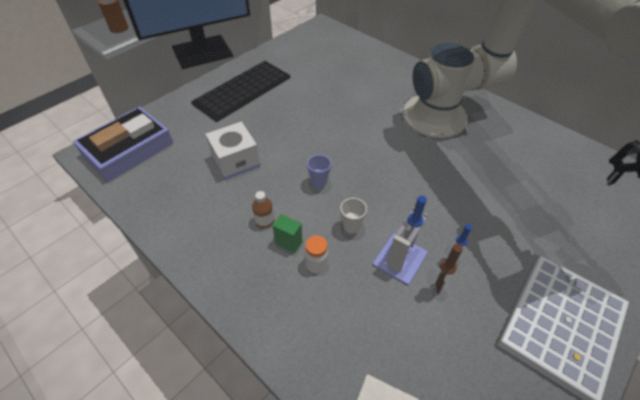

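View pics/top0.png

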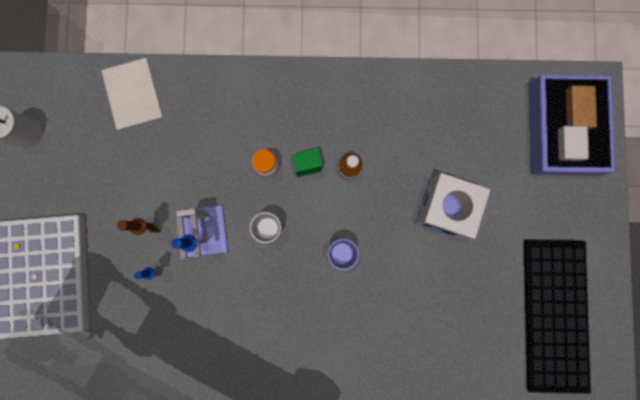

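Candidates for the spatula: the large blue one on the fork (scene 418,210; top 185,243), the small blue one (scene 463,235; top 145,273) and the brown one (scene 450,258; top 135,226). By the description I choose the large blue one on the fork. I'll check that with one close crop. Also seen: white cup (scene 352,217; top 265,228), lavender cup (319,172; 343,254) and sanitiser (232,150; 457,205).

```bash
cat >> h.py <<'E'
def ray(c,u,v):
    d=np.array([(u-c['cx'])/f(c),-(v-c['cy'])/f(c),-1.]); return np.array(c['position']),Rc(c)@d
def onplane(c,u,v,z):
    o,d=ray(c,u,v); return o+d*(z-o[2])/d[2]
def tri(c1,p1,c2,p2):
    o1,d1=ray(c1,*p1);o2,d2=ray(c2,*p2)
    s=np.linalg.lstsq(np.c_[d1,-d2],o2-o1,rcond=None)[0]
    a,b=o1+s[0]*d1,o2+s[1]*d2; return (a+b)/2,np.linalg.norm(a-b)
def cloud(c):
    v,u=np.mgrid[:400,:640]; z=c['z_map']
    P=np.stack([(u-c['cx'])/f(c)*z,-(v-c['cy'])/f(c)*z,-z],-1)
    return P@Rc(c).T+np.array(c['position'])
E
python3 - <<'E'
from h import *
s,t=load('scene'),load('top')
a=cv2.resize(s['frame'][170:300,340:500],None,fx=2.4,fy=2.4*1,interpolation=cv2.INTER_CUBIC)
b=cv2.resize(t['frame'][190:300,110:290],None,fx=2.2,fy=2.2,interpolation=cv2.INTER_CUBIC)
b=cv2.resize(t['frame'][180:310,110:270],None,fx=2.4,fy=2.4,interpolation=cv2.INTER_CUBIC)
cv2.imwrite('pics/crop1.png',np.hstack([a,b]))
for n,c in(('s',s),('t',t)):
    P=cloud(c)
    for (u,v) in ([(418,203),(463,232),(352,203),(319,160),(232,133),(300,250),(500,180)] if n=='s' else [(185,243),(145,273),(267,228),(343,254),(470,180),(300,100),(400,300)]):
        print(n,u,v,P[v,u].round())
E
```

```text
s 418 203 [509. 232. 207.]
s 463 232 [439. 327. 118.]
s 352 203 [514.  67.  67.]
s 319 160 [458. -99.  64.]
s 232 133 [ 564. -343.   83.]
s 300 250 [676.  38.   1.]
s 500 180 [114. 298.   2.]
t 185 243 [500. 223. 193.]
t 145 273 [437. 325. 115.]
t 267 228 [534.  87.  33.]
t 343 254 [479. -83.  35.]
t 470 180 [ 655. -380.    0.]
t 300 100 [839.  20.  -0.]
t 400 300 [ 376. -217.    1.]
```

View pics/crop1.png

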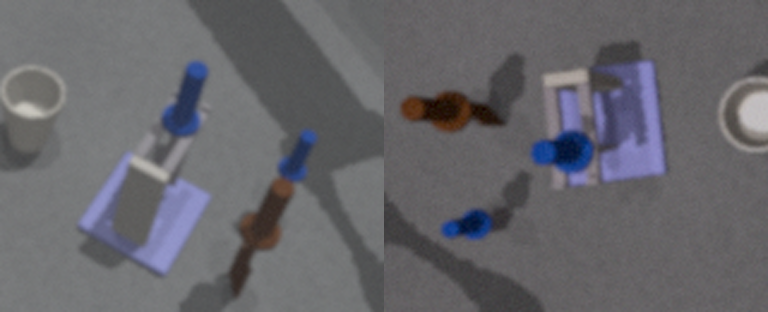

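The crop confirms it: the blue spatula on the fork is the larger blue one. The post lies at the +x end and the prongs open toward the robot. Next I measure everything.

```bash
cat > meas.py <<'E'
from h import *
s,t=load('scene'),load('top')
def axis(blue_box):
    pl=[]
    for c,(u0,v0,u1,v1) in zip((s,t),blue_box):
        h=cv2.cvtColor(c['frame'],cv2.COLOR_BGR2HSV); P=cloud(c)
        m=(cv2.inRange(h,(105,150,60),(130,255,255))>0)
        m=cv2.morphologyEx(m.astype(np.uint8),cv2.MORPH_OPEN,np.ones((2,2)))>0
        k=np.zeros_like(m);k[v0:v1,u0:u1]=1;m&=k>0
        q=np.argwhere(m)[:,::-1].astype(np.float32)
        print('pix',len(q),q.min(0),q.max(0),'z',np.percentile(P[m][:,2],[2,50,98]).round(), 'xy med handle',np.median(P[m&(P[...,2]>160)],axis=0).round(1))
        vx,vy,x,y=cv2.fitLine(q,cv2.DIST_HUBER,0,.01,.01).ravel()
        o,d1=ray(c,x,y);_,d2=ray(c,x+10*vx,y+10*vy);n=np.cross(d1,d2);n/=np.linalg.norm(n);pl.append((n,n@o))
    d=np.cross(pl[0][0],pl[1][0]);d/=np.linalg.norm(d)
    A=np.array([pl[0][0],pl[1][0],[0,0,1]])
    for z in(135,175): print('axis at',z,np.linalg.solve(A,[pl[0][1],pl[1][1],z]).round(1))
    print('dir',d.round(3))
if __name__=='__main__':
    axis([(405,190,430,228),(165,230,202,256)])
    for nm,(cx,cy) in dict(white=(534,87),lav=(479,-83)).items():
        for n,c in(('s',s),('t',t)):
            P=cloud(c);m=(np.hypot(P[...,0]-cx,P[...,1]-cy)<55)&(P[...,2]>77)
            p=P[m]; (x,y),r=cv2.minEnclosingCircle(p[:,:2].astype(np.float32))
            A=np.c_[2*p[:,:2],np.ones(len(p))];q=np.linalg.lstsq(A,(p[:,:2]**2).sum(1),rcond=None)[0]
            mm=(m*255).astype(np.uint8);e=cv2.fitEllipse(max(cv2.findContours(mm,0,1)[0],key=len))
            print(nm,n,len(p),'enc',round(x,1),round(y,1),round(r,1),'lsq',q[:2].round(1),'z',np.percentile(p[:,2],[50,95]).round(1),'ell->84',onplane(c,*e[0],84).round(1))
    for n,c in(('s',s),('t',t)):
        P=cloud(c)
        m=(abs(P[...,0]-610)<110)&(abs(P[...,1]+350)<110)&(P[...,2]>82)&(P[...,2]<105)
        p=P[m][:,:2].astype(np.float32);print('san',n,len(p),cv2.minAreaRect(p),np.median(P[m][:,2]))
        mm=(m*255).astype(np.uint8);ct,hi=cv2.findContours(mm,cv2.RETR_CCOMP,1)
        for k,h in zip(ct,hi[0]):
            if h[3]>=0 and len(k)>10:
                e=cv2.fitEllipse(k);q=onplane(c,*e[0],90);print('  well',q.round(1),e)
        near=(abs(P[...,0]-520)<110)&(abs(P[...,1]-215)<75)
        h=cv2.cvtColor(c['frame'],cv2.COLOR_BGR2HSV)
        m=near&(P[...,2]>6)&(P[...,2]<14);p=P[m][:,:2].astype(np.float32);print('base',len(p),cv2.minAreaRect(p))
        m=near&(P[...,2]>126)&(P[...,2]<150)&(h[...,1]<90)
        p=P[m];print('prong/post',len(p),cv2.minAreaRect(p[:,:2].astype(np.float32)),np.percentile(p[:,2],[5,50,95]))
    P=cloud(t)
    for nm,(cx,cy) in dict(brown=(515,300),smallblue=(437,325)).items():
        m=(np.hypot(P[...,0]-cx,P[...,1]-cy)<50)&(P[...,2]>40);print(nm,P[m].min(0).round(),P[m].max(0).round())
E
python3 meas.py
```

```text
pix 57 [416. 198.] [425. 225.] z [139. 212. 217.] xy med handle [502.1 237.3 214.6]
pix 250 [173. 236.] [197. 252.] z [136. 151. 217.] xy med handle [498.3 228.8 214. ]
axis at 135 [497.  246.2 135. ]
axis at 175 [497.6 240.8 175. ]
dir [ 0.015 -0.133  0.991]
white s 153 enc 534.1 87.6 33.9 lsq [534.4  88.1] z [82.4 85.6] ell->84 [536.1  89.3  84. ]
white t 144 enc 534.3 86.5 32.8 lsq [534.4  86.1] z [83.7 86.1] ell->84 [534.3  86.1  84. ]
lav s 128 enc 481.3 -78.7 33.8 lsq [480.5 -77.8] z [82.2 85.6] ell->84 [482.5 -76.1  84. ]
lav t 147 enc 480.8 -80.1 32.8 lsq [480.7 -80. ] z [83.6 86.1] ell->84 [480.6 -80.   84. ]
san s 892 ((586.0625610351562, -320.123046875), (117.18490600585938, 110.53326416015625), 72.08345031738281) 89.17508433107258
  well [ 588.9 -315.5   90. ] ((230.93597412109375, 140.1487579345703), (15.161356925964355, 23.44930076599121), 80.5844497680664)
base 976 ((525.1857299804688, 237.86488342285156), (111.41322326660156, 99.8034896850586), 8.834709167480469)
prong/post 371 ((518.5708618164062, 236.56057739257812), (98.68547821044922, 38.38008499145508), 8.648880004882812) [128.23043155 134.89222576 138.87074096]
san t 2050 ((587.3077392578125, -321.4153137207031), (111.4139633178711, 110.50265502929688), 72.16960144042969) 89.33437877841845
  well [ 586.9 -319.7   90. ] ((457.0111083984375, 205.55996704101562), (29.89236068725586, 31.223276138305664), 150.27406311035156)
base 1292 ((510.93121337890625, 217.10218811035156), (144.139892578125, 119.3460693359375), 8.514517784118652)
prong/post 511 ((519.0916137695312, 235.48480224609375), (96.82186126708984, 39.63336944580078), 8.499199867248535) [129.37264588 135.00896062 139.19110823]
brown [511. 251.  41.] [547. 349. 189.]
smallblue [422. 318.  40.] [447. 342. 142.]
```

```bash
python3 - <<'E'
from h import *
s,t=load('scene'),load('top')
for n,c in(('s',s),('t',t)):
    P=cloud(c)
    near=(np.hypot(P[...,0]-498,P[...,1]-233)<40)
    p=P[near&(P[...,2]>208)]; print(n,'top',len(p),p.mean(0).round(1),p[:,:2].min(0).round(),p[:,:2].max(0).round(), p[:,2].max().round())
    p=P[near&(P[...,2]>137.5)&(P[...,2]<147)]; print('  collar',len(p),p.mean(0).round(1),p.min(0).round(),p.max(0).round())
    q=P[(np.hypot(P[...,0]-498,P[...,1]-233)<130)&(np.hypot(P[...,0]-498,P[...,1]-233)>28)&(P[...,2]>143)]
    if len(q): print('  tall near',len(q),np.percentile(q,[3,50,97],axis=0).round())
print('start rot',monitor.get_ee_rot())
for yd in (0,8.6,-81.4,98.6,-45,45,90,-90):
    o=[np.pi,0,np.radians(yd)]
    print(yd,[None if (q:=ik(p,o)) is None else np.round(q,2)[[0,5]] for p in([498,233,166],[425,222,181],[425,222,275],[587,-320,275],[587,-320,150],[534,87,53],[481,-79,87])])
E
```

```text
s top 68 [500.8 234.9 213.9] [491. 225.] [509. 243.] 218.0
  collar 124 [499.9 236.4 140.6] [467. 212. 138.] [517. 252. 147.]
  tall near 176 [[525. 340. 145.]
 [538. 349. 175.]
 [541. 358. 186.]]
t top 100 [499.7 232.1 214.4] [491. 223.] [509. 243.] 219.0
  collar 176 [496.2 228.4 141.1] [469. 210. 138.] [535. 254. 146.]
  tall near 171 [[523. 337. 146.]
 [532. 342. 183.]
 [541. 354. 188.]]
start rot [-3.13984984e+00 -7.33273416e-05  2.72978468e+00]
0 [array([0.38, 1.95]), array([0.41, 1.98]), array([0.41, 1.98]), array([-0.55,  1.02]), array([-0.55,  1.02]), array([0.1 , 1.67]), array([-0.23,  1.34])]
8.6 [array([0.38, 1.8 ]), array([0.41, 1.83]), array([0.41, 1.83]), array([-0.55,  0.87]), array([-0.55,  0.87]), array([0.1 , 1.52]), array([-0.23,  1.19])]
-81.4 [None, None, None, array([-0.55,  2.44]), array([-0.55,  2.44]), None, None]
98.6 [array([0.38, 0.23]), array([0.41, 0.26]), array([0.41, 0.26]), array([-0.55, -0.7 ]), array([-0.55, -0.7 ]), array([ 0.1 , -0.05]), array([-0.23, -0.38])]
-45 [None, None, None, array([-0.55,  1.81]), array([-0.55,  1.81]), array([0.1 , 2.45]), array([-0.23,  2.12])]
45 [array([0.38, 1.16]), array([0.41, 1.2 ]), array([0.41, 1.2 ]), array([-0.55,  0.24]), array([-0.55,  0.24]), array([0.1 , 0.88]), array([-0.23,  0.55])]
90 [array([0.38, 0.38]), array([0.41, 0.41]), array([0.41, 0.41]), array([-0.55, -0.55]), array([-0.55, -0.55]), array([0.1, 0.1]), array([-0.23, -0.23])]
-90 [None, None, None, array([-0.55,  2.59]), array([-0.55,  2.59]), None, None]
```

```bash
cat >> h.py <<'E'
YS=np.radians(98.6); OS=[np.pi,0,YS]; X=np.array([np.cos(np.radians(8.6)),np.sin(np.radians(8.6)),0])
H=np.array([499.3,233.2,0.])
def st(m): print(m,'t',round(monitor.get_time(),2),'p',np.round(monitor.get_eef_pos(),1),'F',np.round(monitor.get_force(),1),'open',round(monitor.get_opening(),1),'pad',np.round(monitor.get_finger_force(),1))
E
python3 - <<'E'
from h import *
ctrl.move_l([240,550,285]);ctrl.move_pose(H+[0,0,285],OS);st('above')
ctrl.move_l(H+[0,0,168],feed=120);st('down')
eoat.command_gripper(10,60);st('grip')
ctrl.move_l(H+[0,0,183],feed=40);st('lift')
c=shot('scene');t=shot('top')
a=cv2.resize(c['frame'][150:300,330:530],None,fx=2,fy=2,interpolation=cv2.INTER_CUBIC)
b=cv2.resize(t['frame'][150:300,100:300],None,fx=2,fy=2,interpolation=cv2.INTER_CUBIC)
cv2.imwrite('pics/grip.png',np.hstack([a,b]))
E
```

```text
above t 2.12 p [498.9 234.1 284.8] F [-0.8 -0.1 -0.5] open 85.6 pad 0.0
down t 3.25 p [499.7 233.4 169.2] F [-0.5  0.6 -0.7] open 85.5 pad 0.0
grip t 3.87 p [499.4 233.2 168.2] F [ 0.4 -0.1  1.3] open 18.5 pad 58.4
lift t 4.39 p [499.4 233.2 183.2] F [-0.1 -0.7 -0.5] open 18.7 pad 58.4
```

View pics/grip.png

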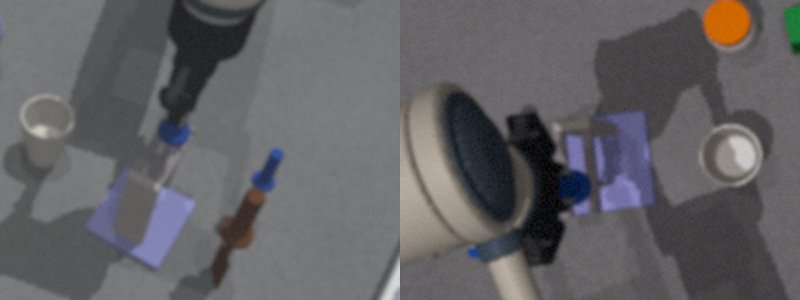

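The gripper holds the blue handle (opening 18.6) and the collar is raised at scene (416,216), up from about 221. Now I pull out and look again before the well.

```bash
python3 - <<'E'
from h import *
ctrl.move_l(H-70*X+[0,0,183],feed=80);st('out')
ctrl.move_l(H-70*X+[0,0,280],feed=120)
W=np.array([587,-320,0])
ctrl.move_l(W+[0,0,280],OS,feed=180);ctrl.sleep(.3);st('over well')
c=shot('scene');t=shot('top')
a=cv2.resize(c['frame'][60:210,150:350],None,fx=2,fy=2,interpolation=cv2.INTER_CUBIC)
b=cv2.resize(t['frame'][130:280,370:570],None,fx=2,fy=2,interpolation=cv2.INTER_CUBIC)
cv2.imwrite('pics/well.png',np.hstack([a,b]))
E
```

```text
out t 5.52 p [430.3 222.7 183. ] F [-0.6  0.  -1.7] open 18.6 pad 58.5
over well t 10.07 p [ 587.  -319.9  280.1] F [-1.2 -0.7 -0. ] open 18.5 pad 58.5
```

View pics/well.png

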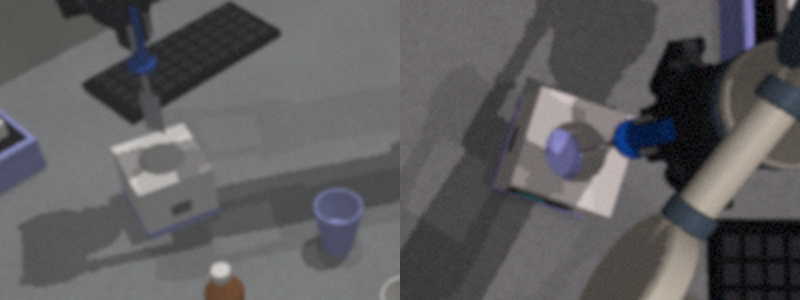

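The spatula hangs upright above the well (collar scene (221,91), tip (226,126); well mouth scene (231,139), top (457,205)). I check collar and blade positions numerically.

```bash
python3 - <<'E'
from h import *
for n in('scene','top'):
    c=load(n);P=cloud(c);h=cv2.cvtColor(c['frame'],cv2.COLOR_BGR2HSV)
    near=np.hypot(P[...,0]-587,P[...,1]+320)<60
    m=near&(P[...,2]>100)&(P[...,2]<240)
    for lo,hi in((130,155),(155,175),(175,200),(200,238),(238,262)):
        p=P[near&(P[...,2]>lo)&(P[...,2]<=hi)]
        if len(p):print(n,lo,len(p),p.mean(0).round(1),p.min(0).round(),p.max(0).round())
E
```

```text
scene 130 33 [ 586.2 -317.6  148.9] [ 581. -332.  141.] [ 591. -303.  155.]
scene 155 54 [ 586.  -317.1  165.1] [ 579. -336.  155.] [ 591. -304.  175.]
scene 175 71 [ 585.6 -317.3  187.4] [ 579. -334.  175.] [ 591. -304.  200.]
scene 200 43 [ 586.8 -316.3  216.7] [ 582. -329.  201.] [ 590. -303.  235.]
scene 238 108 [ 588.9 -312.4  252.7] [ 567. -333.  246.] [ 604. -299.  261.]
top 130 7 [ 585.1 -313.7  149.1] [ 581. -332.  144.] [ 592. -306.  155.]
top 155 8 [ 584.1 -310.1  166.8] [ 581. -326.  159.] [ 590. -305.  175.]
top 175 12 [ 583.  -308.5  190.8] [ 581. -316.  178.] [ 587. -305.  199.]
top 200 16 [ 585.  -313.7  203.9] [ 583. -319.  201.] [ 591. -305.  212.]
top 238 178 [ 584.3 -311.5  252.3] [ 568. -326.  246.] [ 604. -301.  262.]
```

The tip is at z 141 (expected 142) and the axis is within 2–3 mm of the well's. I lower it, hold, and go back to the front of the fork.

```bash
python3 - <<'E'
from h import *
W=np.array([587.5,-321.5,0])
ctrl.move_l(W+[0,0,280],feed=40)
ctrl.move_l(W+[0,0,158],feed=70);st('in')
ctrl.sleep(1.5);st('held')
ctrl.move_l(W+[0,0,282],feed=90);st('up')
ctrl.move_l(H-70*X+[0,0,282],OS,feed=180);ctrl.move_l(H-70*X+[0,0,183],feed=90);ctrl.sleep(.3);st('front')
P=None
for n in('scene','top'):
    c=shot(n);P=cloud(c);g=(H-70*X)[:2]
    near=np.hypot(P[...,0]-g[0],P[...,1]-g[1])<40
    for lo,hi in((40,70),(70,105),(105,138),(144,164)):
        p=P[near&(P[...,2]>lo)&(P[...,2]<=hi)]
        if len(p):print(n,lo,len(p),(p.mean(0)-[*g,0]).round(1),(p.min(0)-[*g,0]).round(),(p.max(0)-[*g,0]).round())
a=cv2.resize(load('scene')['frame'][150:300,330:530],None,fx=3,fy=3,interpolation=cv2.INTER_CUBIC)
cv2.imwrite('pics/front.png',a)
E
```

```text
in t 12.31 p [ 587.7 -321.6  158.6] F [ 0.1  0.3 -0.6] open 18.1 pad 58.5
held t 13.81 p [ 587.5 -321.5  158. ] F [0.1 0.  0.2] open 18.4 pad 58.5
up t 15.33 p [ 587.4 -321.4  281. ] F [-1.4 -0.1 -2.1] open 18.4 pad 58.5
front t 20.18 p [430.2 222.8 183.3] F [ 0.   0.4 -0.9] open 18.7 pad 58.5
scene 40 42 [ 0.6 -0.9 57.6] [ -7. -13.  45.] [ 5. 15. 68.]
scene 70 93 [ 0.4  0.1 89.5] [ -7. -13.  70.] [  6.  16. 105.]
scene 105 37 [  1.2   2.  117.6] [ -4.  -8. 105.] [  5.  12. 134.]
scene 144 124 [  4.8   3.6 155.8] [-17. -16. 150.] [ 18.  19. 164.]
top 40 5 [  3.8 -11.4  58. ] [  2. -14.  45.] [ 5. -2. 69.]
top 70 11 [  3.2 -11.4  93.7] [  1. -15.  72.] [  5.  -1. 105.]
top 105 3 [  2.4  -9.8 106. ] [  2. -14. 105.] [  4.  -6. 107.]
top 144 120 [  1.6  -9.4 156.1] [-17. -18. 150.] [ 17.   5. 163.]
```

View pics/front.png

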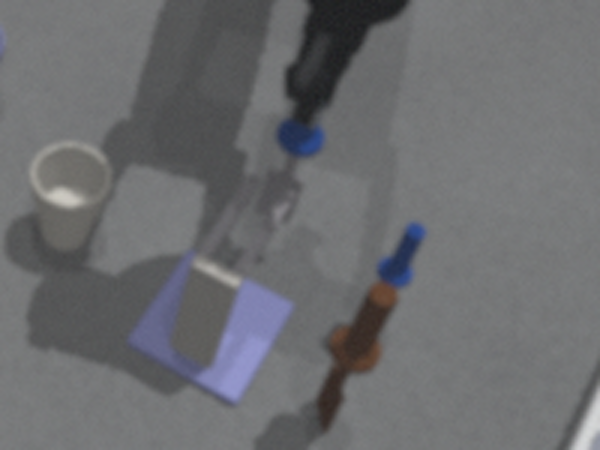

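The spatula is upright in front of the fork (collar at crop (300,137), underside z 150, axis within 1 mm of the tool). I hang it back.

```bash
python3 - <<'E'
from h import *
T=H-1*X
ctrl.move_l(T-40*X+[0,0,183],feed=60);st('a')
ctrl.move_l(T+[0,0,183],feed=60);st('in')
ctrl.move_l(T+[0,0,171],feed=30)
for z in np.arange(170.5,166,-.5):
    ctrl.move_l(T+[0,0,z],feed=10);F=monitor.get_force()
    if F[2]>3: break
st('lowered')
eoat.command_gripper(85);ctrl.sleep(.2);st('rel')
ctrl.move_l(T+[0,0,270],feed=150);ctrl.move_pose([400,120,290],[np.pi,0,np.pi/2]);st('away')
for n in('scene','top'):
    c=shot(n);P=cloud(c)
    near=(np.hypot(P[...,0]-498,P[...,1]-233)<40)
    p=P[near&(P[...,2]>208)]; print(n,'top',len(p),p.mean(0).round(1),p.min(0).round(),p.max(0).round())
a=cv2.resize(load('scene')['frame'][150:300,330:530],None,fx=2,fy=2,interpolation=cv2.INTER_CUBIC)
b=cv2.resize(load('top')['frame'][150:300,100:300],None,fx=2,fy=2,interpolation=cv2.INTER_CUBIC)
cv2.imwrite('pics/hung.png',np.hstack([a,b]))
E
```

```text
a t 20.92 p [458.8 227.  182.8] F [ 0.  -0.  -0.9] open 18.7 pad 58.5
in t 21.73 p [498.2 233.  182.9] F [ 0.6  0.3 -0.9] open 18.5 pad 58.5
lowered t 24.03 p [498.4 233.1 168.2] F [-1.3 -0.   3.6] open 18.4 pad 58.8
rel t 24.89 p [498.3 233.1 167.5] F [ 0.5 -0.1  0.2] open 85.3 pad 0.0
away t 26.38 p [400.  120.  289.3] F [ 0.7 -0.  -0.6] open 84.9 pad 0.0
scene top 72 [499.1 234.8 213.9] [489. 225. 208.] [507. 244. 218.]
top top 100 [497.8 231.5 214.6] [489. 223. 208.] [507. 241. 217.]
```

View pics/hung.png

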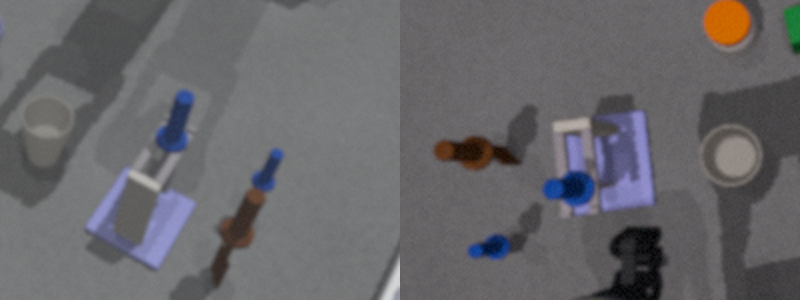

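The spatula hangs on the fork again, upright (handle top z 214, collar at scene crop (172,138)). Now the cup.

```bash
python3 - <<'E'
from h import *
O=[np.pi,0,np.pi/2];C=np.array([534.3,86.8,0])
ctrl.move_pose(C+[0,0,200],O);ctrl.move_l(C+[0,0,110],feed=120);ctrl.move_l(C+[0,0,54],feed=50);st('at')
eoat.command_gripper(50,40);st('grip')
ctrl.move_l(C+[0,0,70],feed=40);ctrl.sleep(.2);st('lift')
ctrl.move_l(C+[0,0,180],feed=120)
L=np.array([480.8,-79.6,0])
ctrl.move_l(L+[0,0,175],feed=130);ctrl.sleep(.3);st('over')
for n in('scene','top'):
    c=shot(n);P=cloud(c)
    near=(np.hypot(P[...,0]-L[0],P[...,1]-L[1])<45)
    for lo,hi in((112,126),(126,150),(150,185),(185,203),(203,215)):
        p=P[near&(P[...,2]>lo)&(P[...,2]<=hi)]
        if len(p):print(n,lo,len(p),p.mean(0).round(1),p.min(0).round(1),p.max(0).round(1))
a=cv2.resize(load('scene')['frame'][80:230,220:420],None,fx=2,fy=2,interpolation=cv2.INTER_CUBIC)
b=cv2.resize(load('top')['frame'][180:330,240:440],None,fx=2,fy=2,interpolation=cv2.INTER_CUBIC)
cv2.imwrite('pics/cup.png',np.hstack([a,b]))
E
```

```text
at t 29.34 p [534.6  86.8  54.5] F [ 0.2  0.3 -0.7] open 84.7 pad 0.0
grip t 29.67 p [534.8  86.8  55. ] F [-0.4  0.2  4.9] open 65.0 pad 44.4
lift t 30.42 p [534.1  86.8  69.6] F [-0.5  0.3 -0.2] open 65.1 pad 44.3
over t 33.27 p [480.9 -79.3 174.9] F [-0.6 -0.2 -1.1] open 65.3 pad 44.3
scene 112 16 [491.6 -66.5 123.1] [475.7 -82.7 120. ] [500.4 -57.8 125.4]
scene 126 89 [493.4 -66.1 138.5] [469.9 -92.4 126.9] [504.3 -53.6 149.9]
scene 150 283 [477.7 -74.9 169.8] [ 439.  -106.3  150.2] [517.5 -47.3 185. ]
scene 185 232 [481.2 -70.2 194.4] [ 440.2 -109.6  185. ] [525.2 -45.  203. ]
scene 203 89 [478.7 -69.8 206.9] [ 439.8 -106.8  203. ] [525.4 -45.3 214.8]
```

View pics/cup.png

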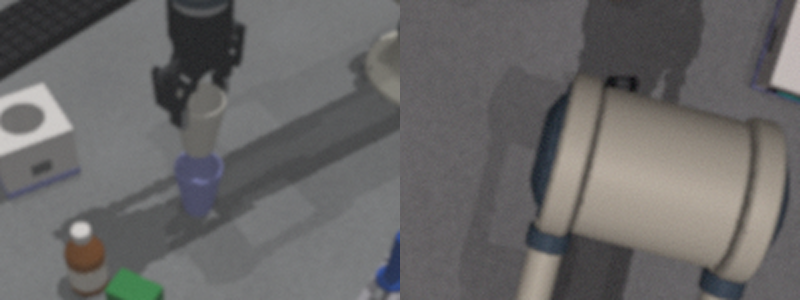

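The white cup is held upright above the lavender one (scene crop (203,120) over (198,180)), its underside at z 120 as expected. I lower it with force checks.

```bash
python3 - <<'E'
from h import *
L=np.array([480.8,-79.6,0])
ctrl.move_l(L+[0,0,140],feed=80);ctrl.sleep(.2);F0=np.array(monitor.get_force())
z=140
while z>86:
    z-=4 if z>104 else (2 if z>92 else 1)
    ctrl.move_l(L+[0,0,z],feed=40);F=np.array(monitor.get_force())-F0
    if abs(F).max()>3: st(f'contact z={z}')
    if abs(F).max()>6 : break
st('end')
E
```

```text
contact z=88 t 38.91 p [481.  -79.7  89. ] F [-0.9 -0.2  6.6] open 65.0 pad 44.8
end t 38.91 p [481.  -79.7  89. ] F [-0.9 -0.2  6.6] open 65.0 pad 44.8
```

```bash
python3 - <<'E'
from h import *
L=np.array([480.8,-79.6,0])
eoat.command_gripper(85);ctrl.sleep(.2);st('rel')
ctrl.move_l(L+[0,0,160],feed=80);ctrl.move_l([L[0],L[1],260],feed=150);ctrl.move_pose([300,200,320],[np.pi,0,np.pi/2]);st('away')
for n in('scene','top'):
    c=shot(n);P=cloud(c)
    near=(np.hypot(P[...,0]-L[0],P[...,1]-L[1])<60)
    p=P[near&(P[...,2]>110)&(P[...,2]<150)];print(n,len(p),cv2.minEnclosingCircle(p[:,:2].astype(np.float32)),np.percentile(p[:,2],[5,50,98]))
a=cv2.resize(load('scene')['frame'][80:300,200:480],None,fx=1.4,fy=1.4)
b=cv2.resize(load('top')['frame'][100:320,130:410],None,fx=1.4,fy=1.4)
cv2.imwrite('pics/end.png',np.hstack([a,b]))
E
```

```text
rel t 39.45 p [480.8 -79.6  87.9] F [0.2 0.9 0.9] open 85.1 pad 0.0
away t 42.59 p [300.5 199.6 319.4] F [0.1 0.6 0.3] open 84.9 pad 0.0
scene 148 ((479.2598876953125, -77.22673797607422), 34.42923355102539) [110.73692715 115.26994155 119.62806311]
top 159 ((480.88580322265625, -79.92156219482422), 32.88079071044922) [112.5347921  117.16421001 119.98343025]
```

View pics/end.png

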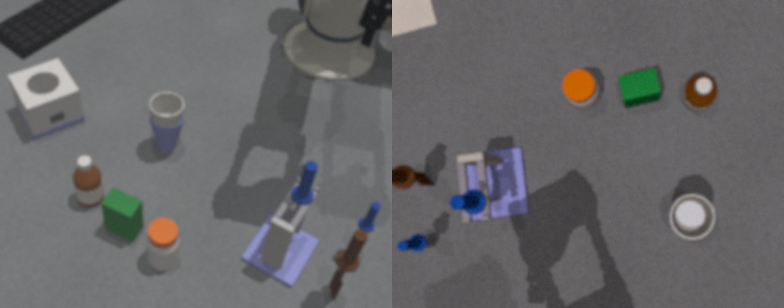

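The cups are nested upright (scene crop (167,122), rim at about z 118 = 84 + 34). The spatula hangs on the fork at (305,185), and the bystanders haven't moved.

```bash
python3 -c "
from h import *
print(ticket.hand_in())"
```

```text
the job is handed in; nothing more can be done
None
```

I handed the job in at about 43 s: the spatula was dipped, held 1.5 s without touching the well and hung back on its fork, and the white cup is nested fully down in the lavender one, with nothing dropped and the bottle, jar and carton untouched.

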